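# Close up the sample racks in the rack tray

### The arm

A 6-joint arm with a two-finger parallel gripper is mounted at the origin on the work surface. World frame = base frame: x ahead of the robot, y to its left, z up, the work surface at z = 0. Lengths are in m, angles in rad, forces in N, time in s.
With the tool pointing down it reaches from about 0.35 to 0.725 m from the base axis. Payload 6 kg.
Tool frame: the origin (TCP) lies midway between the tips of the shut fingers; the grasp point (between the pads) lies 19 mm behind it; z points along the fingers, y is the line along which they close (so a half turn about z gives the same grasp; the last joint's range is limited). The gripper opens to 85 mm and grips with 20 to 120 N. Pads are 22 mm wide; open, the fingers measure 114 mm over their backs; the gripper's body (76 mm by 85 mm) begins 54 mm behind the grasp point. The pads swing forward as they close: fully open they stand 13 mm farther back than shut.
Start: joints at [-0.847, 0.04, 0.085, 0, -1.615, -0.334], TCP at [0.228, -0.555, 0.231] pointing down, gripper open.
Joint ranges: [-2.56, 2.56], [-1.29, 2.01], [-1.08, 1.49], [-3.29, 1.98], [-2.81, -0.18], [-2.99, 2.99]. Speed limits (rad/s): [2.57, 2.57, 3.01, 3.14, 3.14, 3.14].

### API

Orientations are given as [roll, pitch, yaw] about the fixed x, y, z axes, in that order (R = Rz(yaw) Ry(pitch) Rx(roll)).
In Python, from cell import r, optics, job gives the robot as it stands. The module is installed in compiled form; this text tells all that it offers.
- The arm moves only by the shell command python3 -m handwheel 'ROWS' [FORCE]. ROWS is a JSON object of lists of equal length, an entry for each row: "twist": the turn, a rotation vector about the tool's x, y, z in rad, a list of three; "linear": the shift along the tool's x, y, z in m, a list of three; "fingers": the closure in counts, from 0 (fully open) to 255 (shut). In form: {"twist": [[rx, ry, rz], ...], "linear": [[dx, dy, dz], ...], "fingers": [fingers, ...]}. A call has 1 to 5 rows; each row shifts and turns the commanded pose from where the row before left it, along the tool's axes as they then stand; what a row does not reach is not made up. A row lasts 1/12 s, in which the tool goes at most 41.7 mm and 7.16 degrees, less where a joint would pass 70% of its speed; a pose out of reach is approached as far as the arm can. A call with a gripper value outside its range is refused whole. The fingers move at their own pace and stop on an object; FORCE is the grip in N (left out, the last holds). Time passes only in rows, so rows that do not move let the fingers close. It gives the time, the measured TCP pose, the force, the opening and the grip force at its end, in the units of the state.
- r.read_state(): the state, without advancing time (a new reading comes with each control period).
- optics.get_image(name): name is "scene" or "top" or "wrist"; returns a dict with "color" (420x560x3 uint8, blue, green, red), "vfov" (degrees; the focal length in pixels is half the picture's height over the tangent of half this angle, whatever the lens; pixels are square), "cx", "cy" (the principal point, pixels), "extrinsics" (4x4, takes a point from camera to world coordinates). Camera axes: x right, y down, z forward; pixel columns grow to the right and rows downward; lengths in m; the calibration is good to about 2 mm. A picture is of the moment at which its call begins. There is no depth.
- job.close_job(): hands the job in; it is judged then, once.
The state is a dict: "t": time; "joints": joint angles; "qd": joint speeds; "joint_torque": joint torques, N m; "tool_pos": TCP position; "tool_rot": TCP orientation; "force": force on the tool from outside, world axes, zero at the start; "ft_torque": the same for the moment, N m; "grip_width": finger opening in m; "gripper_force": force on a finger pad.
Only numpy, scipy, OpenCV 4.12 (cv2) and the standard library are available. Lean on these libraries where they do the work, as an engineer would, in place of code of your own. Each camera call takes 0.05 s, during which the arm holds its last target. There are 200 camera calls.

### The job

One rack of blood tubes stands askew in the rack tray, in front of the two racks already seated in the tray's far left corner. Push it along the tray with the fingertips until it stands squarely against the nearer of these two, in line with them, its left end right up against the tray's left wall. Only push it, gently: do not pinch, lift or tip it, and leave the two seated racks, the empty rack, the oil bottle and everything else on the bench where they stand.

Things in the scene. Friction and masses are not known exactly. Their poses are not given: they have to be found in the camera images.
- tray: ivory plastic rack tray fixed to the bench, 270 mm deep (x) by 310 wide (y). Origin: centre of its underside; x points to its back wall, y to its left wall. Floor 4 mm thick and smooth (racks slide easily), open at the front edge x = -135 mm. Walls rise to 26 mm; inner faces at x = +130 (back), y = +150 (left) and -150 mm (right); flanges stick out to y = +-173 mm. Turned up to 0.3 rad
- tray_corner (a point): the tray's far left inner corner at floor height: x = +130, y = +150, z = +4 mm in the tray's frame
- rack_loose: the rack to push: grey plastic, flat sides and ends, 30 mm thick (x) by 130 long (y) by 40 high, with a row of five fixed micro blood tubes, purple caps up to 56 mm; about 0.2 kg. Origin: centre of its underside; x points towards the seated racks, y along it to its left end. Starts turned up to 0.35 rad; its proper place is x = +53.5, y = +85 mm in the tray's frame, unturned
- rack_left_end (a point): middle of the left end face of the loose rack: x = 0, y = +65, z = +20 mm in its frame
- rack_front: the seated rack nearer the robot: same make, size and axes as the loose one, with tubes; stands loose against rack_back and the tray's left wall, origin at x = +84, y = +84.5 mm in the tray's frame
- rack_back: the other seated rack, same make, with tubes, standing loose in the tray's far left corner, origin at x = +114.5, y = +84.5 mm in the tray's frame
- rack_empty: a rack of the same make without tubes (40 mm high), standing loose in the tray's far right corner; to be left alone
- oil_bottle: a small amber dropper bottle, 30 mm across and 63 mm high, standing loose on the tray floor near its front right corner (about x = -90, y = -115 mm in the tray's frame); origin: centre of its underside; to be left alone
- specimen_cup: a cream specimen cup with a yellow screw lid, 68 mm across and 72 mm high, standing loose on the bench to the right of the tray; origin: centre of its underside; to be left alone
- stain_bottle: an amber stain bottle, 54 mm across and 115 mm high, standing loose on the bench to the right of the tray; origin: centre of its underside; to be left alone
- staining_jar: a glass slide staining jar with a lid, 52 by 62 mm and 111 mm high, standing loose on the bench to the left of the tray; origin: centre of its underside; to be left alone
- timer: a white bench timer, 22 by 66 mm and 62 mm high, standing loose on the bench to the left of the tray; origin: centre of its underside; to be left alone
Not all that is in view belongs to the job. Leave any green or yellow look-alike of the rack_loose alone.

How it is judged:
By the outcome, as a careful person would: the job done as asked, in the order asked, and still so for the second after the job is handed in, with the robot touching nothing.
It also fails if it takes over 58 s, if anything falls off the work surface, if the arm or the gripper's body presses on something with over 40 N, if the wrist force passes 120 N, or if a joint passes its speed limit or range.

## Working session

There is one attempt and no reset: what is moved stays moved. The work goes in short steps, Python scripts to look and compute and a shell command to move; the robot and the scene stay as the last step left them, time stands still between calls to the robot, and variables do not carry over. Pictures are saved under pics/ and viewed, at most 10 in all, crops included, and the job is handed in when it is done.

```bash
mkdir -p pics; cat > h.py <<'E'
import numpy as np, cv2
from cell import r, optics, job
def cam(n):
    d=optics.get_image(n); return d
def px2plane(d,u,v,z):
    im=d["color"]; f=im.shape[0]/2/np.tan(np.radians(d["vfov"])/2)
    T=np.array(d["extrinsics"]); ray=T[:3,:3]@np.array([(u-d["cx"])/f,(v-d["cy"])/f,1]); o=T[:3,3]
    return o+ray*(z-o[2])/ray[2]
def proj(d,P):
    im=d["color"]; f=im.shape[0]/2/np.tan(np.radians(d["vfov"])/2)
    T=np.array(d["extrinsics"]); p=T[:3,:3].T@(np.array(P)-T[:3,3]); return d["cx"]+f*p[0]/p[2], d["cy"]+f*p[1]/p[2]
E
python3 - <<'E'
from h import *
for n in ("top","scene"):
    d=cam(n); cv2.imwrite(f"pics/{n}0.png",cv2.resize(d["color"],(800,600),interpolation=cv2.INTER_CUBIC)); print(n,d["vfov"],d["cx"],d["cy"],np.round(d["extrinsics"],3).tolist())
print(r.read_state())
E
```

```text
top 46.53384420245477 273.65206020209274 212.26773484037446 [[0.0, -0.986, 0.169, 0.31], [-1.0, 0.001, 0.006, 0.002], [-0.006, -0.169, -0.986, 1.315], [0.0, 0.0, 0.0, 1.0]]
scene 53.26409903255334 286.9599758725054 211.2838087092532 [[0.846, 0.314, -0.43, 1.038], [0.533, -0.516, 0.671, -0.792], [-0.012, -0.797, -0.604, 0.756], [0.0, 0.0, 0.0, 1.0]]
{'t': 0.1, 'joints': array([-8.47312339e-01,  4.07309056e-02,  8.38960435e-02, -4.21832048e-04,
       -1.61550383e+00, -3.33693058e-01]), 'qd': array([ 0.00075289, -0.00029598,  0.00160915,  0.00184292, -0.00141179,
       -0.00068033]), 'joint_torque': array([-4.39438954e-03, -3.69346154e+01,  3.48281980e+01,  6.95178330e+00,
       -4.56675203e-03,  1.84103391e-05]), 'tool_pos': array([ 0.22794693, -0.55468425,  0.23037982]), 'tool_rot': array([ 3.13999734e+00, -1.06983909e-04, -2.75178311e+00]), 'force': array([-0.16551224,  0.54897801, -0.33728283]), 'ft_torque': array([ 0.01317774,  0.00155048, -0.03873418]), 'gripper_force': 0.0, 'grip_width': 0.08518706328274993}
```

View pics/top0.png

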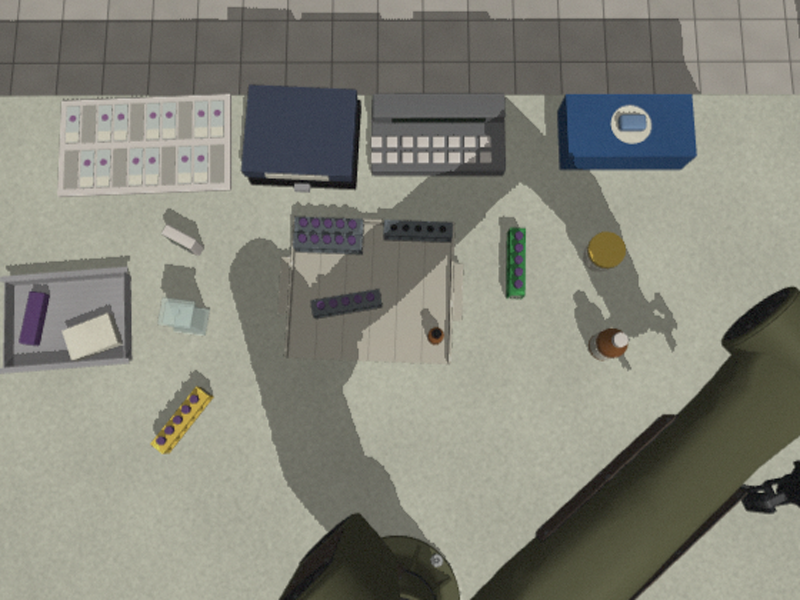

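View pics/scene0.png

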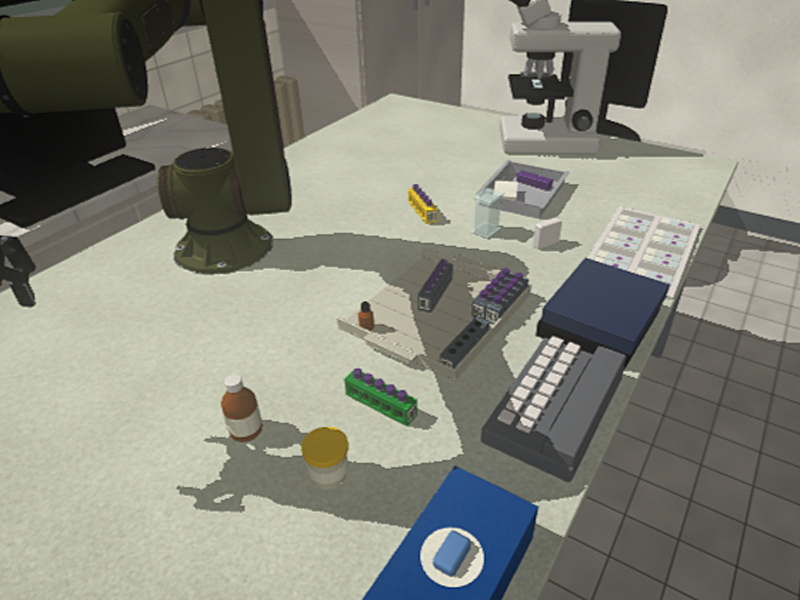

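The top picture (800x600) shows the tray around (370,290). Candidates for the loose rack:
- grey rack with purple caps, askew in the tray, at (346,303): my choice.
- seated pair at (328,234), not this.
- empty rack at (418,230), not this.
- green look-alike at (516,262), not this.
- yellow look-alike at (181,420), not this.
- purple block in the left bin at (34,318), not this.

The oil bottle is at (435,335). The scene view agrees.

```bash
cat >> h.py <<'E'
def caps(d,z=0.058,box=(190,140,335,262)):
    im=d["color"]; hsv=cv2.cvtColor(im,cv2.COLOR_BGR2HSV)
    m=cv2.inRange(hsv,(125,60,30),(165,255,255)); 
    k=np.zeros_like(m); x0,y0,x1,y1=box; k[y0:y1,x0:x1]=m[y0:y1,x0:x1]
    n,l,s,c=cv2.connectedComponentsWithStats(k)
    out=[(c[i][0],c[i][1],s[i][4],*px2plane(d,*c[i],z)[:2]) for i in range(1,n) if s[i][4]>8]
    return np.array(out),k
E
python3 - <<'E'
from h import *
d=cam("top"); o,k=caps(d); print(np.round(o,3))
c=d["color"][140:265,190:335]; cv2.imwrite("pics/crop1.png",cv2.resize(c,None,fx=4.8,fy=4.8,interpolation=cv2.INTER_CUBIC))
E
```

```text
[[2.12036e+02 1.55429e+02 2.80000e+01 6.80000e-01 1.74000e-01]
 [2.20448e+02 1.55586e+02 2.90000e+01 6.79000e-01 1.52000e-01]
 [2.29103e+02 1.55828e+02 2.90000e+01 6.78000e-01 1.29000e-01]
 [2.37724e+02 1.56345e+02 2.90000e+01 6.77000e-01 1.06000e-01]
 [2.46154e+02 1.56538e+02 2.60000e+01 6.76000e-01 8.30000e-02]
 [2.11379e+02 1.66414e+02 2.90000e+01 6.49000e-01 1.75000e-01]
 [2.19821e+02 1.66393e+02 2.80000e+01 6.49000e-01 1.53000e-01]
 [2.28321e+02 1.66964e+02 2.80000e+01 6.48000e-01 1.30000e-01]
 [2.37071e+02 1.67286e+02 2.80000e+01 6.47000e-01 1.07000e-01]
 [2.45643e+02 1.67464e+02 2.80000e+01 6.46000e-01 8.40000e-02]
 [2.58920e+02 2.07440e+02 2.50000e+01 5.38000e-01 4.80000e-02]
 [2.50091e+02 2.09091e+02 2.20000e+01 5.34000e-01 7.10000e-02]
 [2.41462e+02 2.10346e+02 2.60000e+01 5.31000e-01 9.40000e-02]
 [2.23917e+02 2.13083e+02 2.40000e+01 5.24000e-01 1.40000e-01]
 [2.33000e+02 2.11826e+02 2.30000e+01 5.27000e-01 1.16000e-01]]
```

View pics/crop1.png

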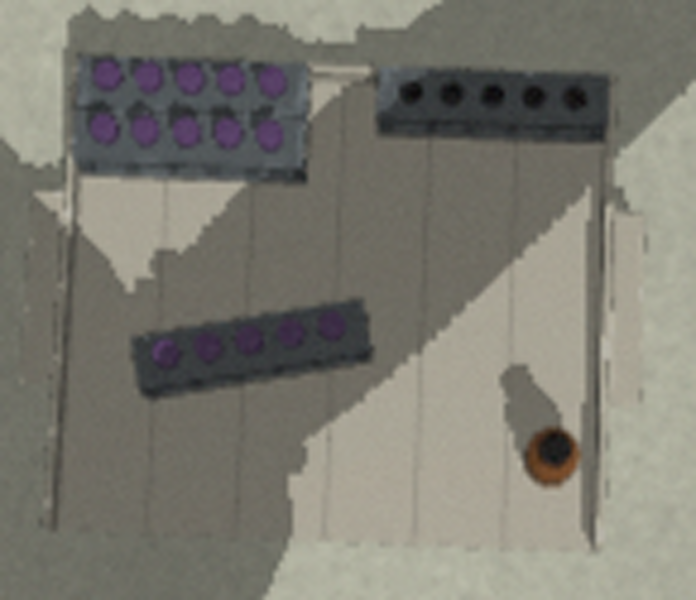

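The crop shows the loose rack with its caps at (165,352) to (330,325), left end nearer the robot. It is the grey one with purple caps, so the choice holds. It has to go about 85 mm forward and 41 mm left in the tray's frame, and turn about −0.19 rad. Next I turn the tool to line up with the tray and move over, staying high.

```bash
python3 -m handwheel '{"twist":[[0,0,0.107],[0,0,0.107],[0,0,0.107],[0,0,0.107],[0,0,0]],"linear":[[0,0,0],[0,0,0],[0,0,0],[0,0,0],[0,0,0]],"fingers":[30,30,30,30,30]}' | tail -5
python3 -m handwheel '{"twist":[[0,0,0],[0,0,0],[0,0,0],[0,0,0],[0,0,0]],"linear":[[-0.0105,0.033,0],[-0.0105,0.033,0],[-0.0105,0.033,0],[-0.0105,0.033,0],[-0.0105,0.033,0]],"fingers":[30,30,30,30,30]}' >/dev/null
python3 -m handwheel '{"twist":[[0,0,0],[0,0,0],[0,0,0],[0,0,0],[0,0,0]],"linear":[[-0.0105,0.033,0],[-0.0105,0.033,0],[-0.0105,0.033,0],[-0.0105,0.033,0],[-0.0105,0.033,0]],"fingers":[30,30,30,30,30]}' >/dev/null
python3 -m handwheel '{"twist":[[0,0,0],[0,0,0],[0,0,0],[0,0,0],[0,0,0]],"linear":[[-0.0105,0.033,0],[-0.0105,0.033,0],[-0.0105,0.033,0],[-0.0105,0.033,0],[-0.0105,0.033,0]],"fingers":[30,30,30,30,30]}' >/dev/null
python3 -m handwheel '{"twist":[[0,0,0],[0,0,0],[0,0,0],[0,0,0],[0,0,0]],"linear":[[-0.0105,0.033,0],[-0.0105,0.033,0],[-0.0105,0.033,0],[-0.0105,0.033,0],[-0.0105,0.033,0]],"fingers":[30,30,30,30,30]}'
python3 - <<'E'
from h import *
s=r.read_state(); print(s["t"],s["tool_pos"],s["tool_rot"],s["joints"])
d=cam("wrist"); cv2.imwrite("pics/w1.png",d["color"])
o,k=caps(d,0.058,(0,0,560,420)); o=o[o[:,2]>60]; print(np.round(o,4))
E
```

```text
tool_pos: [0.228, -0.5548, 0.2308]
tool_rot: [3.141, -0.0, 3.1]
force: [0.5, 0.0, -0.2]
grip_width: 0.0754
gripper_force: 0.0
t: 2.23
tool_pos: [0.4632, 0.0984, 0.2314]
tool_rot: [3.141, 0.0, 3.108]
force: [0.1, -0.1, 0.6]
grip_width: 0.0752
gripper_force: 0.0
2.2333 [0.4632287  0.09840689 0.23140002] [3.14109457e+00 3.85451856e-04 3.10770201e+00] [ 6.37077410e-01 -3.02336751e-01 -2.25060644e-01 -1.50898241e-04
 -1.64746086e+00 -2.24177589e+00]
[[3.247727e+02 2.426273e+02 2.200000e+02 5.223000e-01 1.396000e-01]
 [3.012383e+02 2.471262e+02 2.140000e+02 5.262000e-01 1.172000e-01]
 [2.777246e+02 2.514928e+02 2.070000e+02 5.300000e-01 9.460000e-02]
 [2.544573e+02 2.560452e+02 1.990000e+02 5.340000e-01 7.200000e-02]
 [2.312793e+02 2.607151e+02 1.790000e+02 5.382000e-01 4.940000e-02]
 [2.721503e+02 3.497927e+02 1.930000e+02 6.441000e-01 8.460000e-02]
 [2.935526e+02 3.495526e+02 1.900000e+02 6.446000e-01 1.073000e-01]
 [3.367512e+02 3.498263e+02 2.130000e+02 6.466000e-01 1.531000e-01]
 [3.581215e+02 3.500093e+02 2.140000e+02 6.476000e-01 1.757000e-01]
 [3.156339e+02 3.502350e+02 1.830000e+02 6.463000e-01 1.307000e-01]
 [2.720387e+02 3.722818e+02 1.810000e+02 6.737000e-01 8.330000e-02]
 [2.926667e+02 3.725818e+02 1.650000e+02 6.749000e-01 1.057000e-01]
 [3.142959e+02 3.724320e+02 1.690000e+02 6.755000e-01 1.292000e-01]
 [3.350663e+02 3.724751e+02 1.810000e+02 6.764000e-01 1.517000e-01]
 [3.561684e+02 3.724579e+02 1.900000e+02 6.772000e-01 1.747000e-01]]
```

View pics/w1.png

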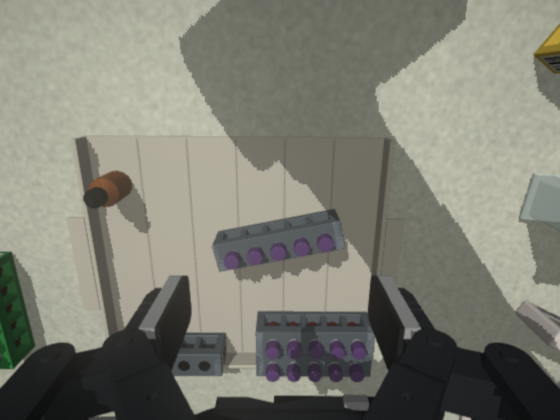

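The wrist view agrees with the top view: loose rack's caps from (325,243) to (231,261), seated pair at (315,360), bottle at (108,190). I go down in front of the rack.

```bash
python3 -m handwheel '{"twist":[[0,0,0.004],[0,0,0],[0,0,0],[0,0,0],[0,0,0]],"linear":[[0,0,0.035],[0,0,0.035],[0,0,0.035],[0,0,0.035],[0,0,0.03]],"fingers":[30,30,30,30,30]}' 
python3 -m handwheel '{"twist":[[0,0,0],[0,0,0],[0,0,0],[0,0,0],[0,0,0]],"linear":[[0,0,0.025],[0,0,0.02],[0,0,0.01],[0,0,0.007],[0,0,0]],"fingers":[30,30,30,30,30]}' 
python3 -m handwheel '{"twist":[[0,0,0],[0,0,0],[0,0,0],[0,0,0],[0,0,0]],"linear":[[-0.005,0,0],[-0.005,0,0],[-0.005,0,0],[-0.004,0,0],[-0.004,0,0]],"fingers":[30,30,30,30,30]}' 
python3 - <<'E'
from h import *
d=cam("top"); o,k=caps(d); print(np.round(o[-5:],4))
d=cam("wrist"); cv2.imwrite("pics/w2.png",d["color"])
E
```

```text
t: 2.7
tool_pos: [0.4622, 0.0962, 0.0587]
tool_rot: [-3.141, -0.002, 3.103]
force: [0.3, 0.9, 0.5]
grip_width: 0.0749
gripper_force: 0.0
t: 3.12
tool_pos: [0.4626, 0.0963, -0.0015]
tool_rot: [-3.141, -0.001, 3.101]
force: [0.3, 0.9, -0.5]
grip_width: 0.0755
gripper_force: 0.0
t: 3.53
tool_pos: [0.4869, 0.0957, -0.0002]
tool_rot: [3.141, 0.001, 3.099]
force: [0.6, -0.5, 0.4]
grip_width: 0.0752
gripper_force: 0.0
[[2.200800e+02 1.668000e+02 2.500000e+01 6.483000e-01 1.522000e-01]
 [2.285000e+02 1.670000e+02 2.600000e+01 6.477000e-01 1.298000e-01]
 [2.371538e+02 1.673462e+02 2.600000e+01 6.467000e-01 1.068000e-01]
 [2.458214e+02 1.673929e+02 2.800000e+01 6.466000e-01 8.380000e-02]
 [2.589200e+02 2.072000e+02 2.500000e+01 5.391000e-01 4.840000e-02]]
```

View pics/w2.png

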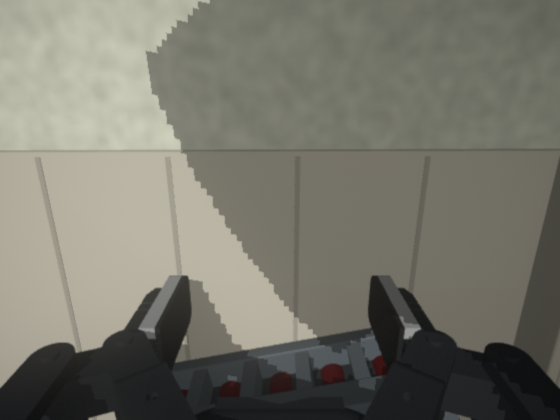

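The fingers stand in front of the rack with the fingertips just clear of the floor. I raise them 5 mm and push forward slowly.

```bash
python3 -m handwheel '{"twist":[[0,0,0],[0,0,0],[0,0,0],[0,0,0],[0,0,0]],"linear":[[0,0,-0.005],[-0.004,0,0],[-0.004,0,0],[-0.004,0,0],[-0.004,0,0]],"fingers":[30,30,30,30,30]}' | sed -n 2,4p
python3 -m handwheel '{"twist":[[0,0,0],[0,0,0],[0,0,0],[0,0,0],[0,0,0]],"linear":[[-0.004,0,0],[-0.004,0,0],[-0.004,0,0],[-0.004,0,0],[-0.004,0,0]],"fingers":[30,30,30,30,30]}' | sed -n 2,4p
python3 -m handwheel '{"twist":[[0,0,0],[0,0,0],[0,0,0],[0,0,0],[0,0,0]],"linear":[[-0.004,0,0],[-0.004,0,0],[-0.004,0,0],[-0.004,0,0],[-0.004,0,0]],"fingers":[30,30,30,30,30]}' | sed -n 2,4p
python3 -m handwheel '{"twist":[[0,0,0],[0,0,0],[0,0,0],[0,0,0],[0,0,0]],"linear":[[-0.004,0,0],[-0.004,0,0],[-0.003,0,0],[-0.002,0,0],[0,0,0]],"fingers":[30,30,30,30,30]}' | sed -n 2,4p
python3 - <<'E'
from h import *
d=cam("top"); o,k=caps(d); print(np.round(o,4)); cv2.imwrite("pics/t2.png",cv2.resize(d["color"][130:265,180:345],None,fx=4,fy=4))
E
```

```text
tool_pos: [0.5023, 0.095, 0.0043]
tool_rot: [3.141, -0.0, 3.1]
force: [-0.3, 0.2, 1.0]
tool_pos: [0.5223, 0.094, 0.0042]
tool_rot: [-3.141, -0.0, 3.099]
force: [-0.5, -0.4, 0.5]
tool_pos: [0.5424, 0.0932, 0.0042]
tool_rot: [3.142, -0.0, 3.099]
force: [-0.5, 0.2, -0.4]
tool_pos: [0.5554, 0.0927, 0.0043]
tool_rot: [3.142, 0.0, 3.099]
force: [0.4, 0.1, 0.0]
[[2.609565e+02 1.920435e+02 2.300000e+01 5.797000e-01 4.330000e-02]]
```

View pics/t2.png

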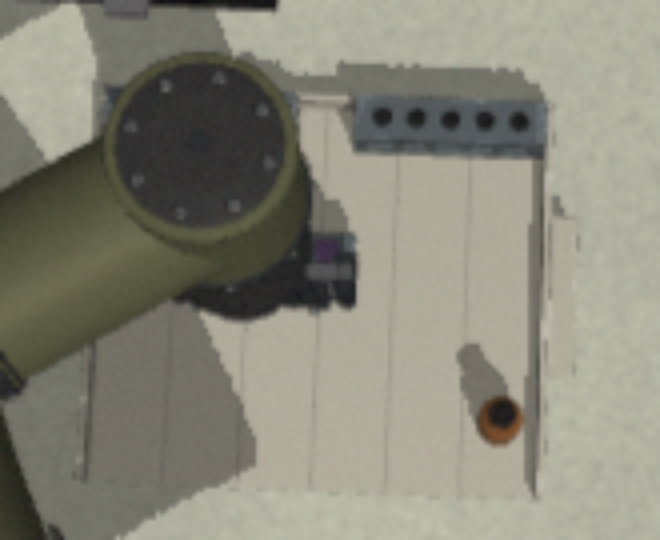

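The rack has turned square with the fingers; its rightmost cap shows at (325,247), with about 33 mm still to go. I push another 23 mm, then back off and go up to look.

```bash
python3 -m handwheel '{"twist":[[0,0,0],[0,0,0],[0,0,0],[0,0,0],[0,0,0]],"linear":[[-0.004,0,0],[-0.004,0,0],[-0.004,0,0],[-0.004,0,0],[-0.004,0,0]],"fingers":[30,30,30,30,30]}' | sed -n 2,4p
python3 -m handwheel '{"twist":[[0,0,0],[0,0,0],[0,0,0],[0,0,0],[0,0,0]],"linear":[[-0.002,0,0],[-0.001,0,0],[0,0,0],[0.005,0,0],[0.015,0,0]],"fingers":[30,30,30,30,30]}' | sed -n 2,4p
python3 -m handwheel '{"twist":[[0,0,0],[0,0,0],[0,0,0],[0,0,0],[0,0,0]],"linear":[[0.03,0,0],[0.02,-0.01,-0.01],[0,-0.03,-0.025],[0,-0.03,-0.025],[0,-0.03,-0.025]],"fingers":[255,255,255,255,255]}' | sed -n 2,6p
python3 -m handwheel '{"twist":[[0,0,0],[0,0,0],[0,0,0],[0,0,0],[0,0,0]],"linear":[[0,0,-0.03],[0,0,-0.03],[0,0,0],[0,0,0],[0,0,0]],"fingers":[255,255,255,255,255]}' | sed -n 2,6p
python3 - <<'E'
from h import *
for n,b in (("top",(190,140,335,262)),("wrist",(0,0,560,420))):
    d=cam(n); o,k=caps(d,.058,b); print(n,np.round(o[o[:,2]>(8 if n=="top" else 60)],4))
cv2.imwrite("pics/w3.png",d["color"])
E
```

```text
tool_pos: [0.5754, 0.0918, 0.0044]
tool_rot: [3.142, 0.0, 3.099]
force: [-1.8, 0.8, 1.0]
tool_pos: [0.5584, 0.0924, 0.0041]
tool_rot: [-3.141, 0.0, 3.099]
force: [0.4, 0.4, 0.3]
tool_pos: [0.5028, -0.006, 0.0905]
tool_rot: [3.141, 0.0, 3.101]
force: [1.1, -0.2, 0.0]
grip_width: 0.0146
gripper_force: 0.0
tool_pos: [0.5033, -0.0051, 0.1487]
tool_rot: [3.141, -0.0, 3.099]
force: [0.3, -0.5, 0.3]
grip_width: 0.0001
gripper_force: 0.0
top [[2.119259e+02 1.554074e+02 2.700000e+01 6.797000e-01 1.746000e-01]
 [2.205806e+02 1.554516e+02 3.100000e+01 6.795000e-01 1.514000e-01]
 [2.291071e+02 1.557143e+02 2.800000e+01 6.788000e-01 1.287000e-01]
 [2.375714e+02 1.561786e+02 2.800000e+01 6.774000e-01 1.061000e-01]
 [2.461538e+02 1.564231e+02 2.600000e+01 6.767000e-01 8.320000e-02]
 [2.113871e+02 1.663871e+02 3.100000e+01 6.495000e-01 1.753000e-01]
 [2.197778e+02 1.664815e+02 2.700000e+01 6.492000e-01 1.530000e-01]
 [2.284138e+02 1.669310e+02 2.900000e+01 6.479000e-01 1.300000e-01]
 [2.369259e+02 1.674074e+02 2.700000e+01 6.466000e-01 1.074000e-01]
 [2.450000e+02 1.666429e+02 1.400000e+01 6.486000e
[... 347 characters left out ...]
 4.190000e+02  6.014000e-01  8.680000e-02]
 [ 4.344410e+02  3.316725e+02  4.580000e+02  6.028000e-01  1.093000e-01]
 [ 4.640105e+02  3.315765e+02  4.770000e+02  6.037000e-01  1.319000e-01]
 [ 1.145610e+01  3.474049e+02  4.100000e+02  6.033000e-01 -2.179000e-01]
 [ 1.706350e+01  3.707989e+02  3.780000e+02  6.258000e-01 -2.196000e-01]
 [ 4.551405e+02  3.685455e+02  1.210000e+02  6.386000e-01  1.291000e-01]
 [ 4.816976e+02  3.751302e+02  4.530000e+02  6.461000e-01  1.511000e-01]
 [ 5.096283e+02  3.748761e+02  4.520000e+02  6.468000e-01  1.735000e-01]
 [ 2.334750e+01  3.927627e+02  3.540000e+02  6.480000e-01 -2.206000e-01]
 [ 5.039076e+02  3.975462e+02  1.190000e+02  6.700000e-01  1.725000e-01]]
```

View pics/w3.png

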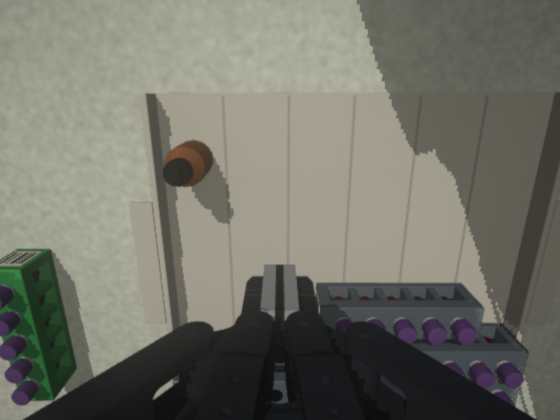

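The wrist view shows the rack parallel to the seated pair (caps at (464,332), (434,332), (405,331)). It is about 11 mm short of the pair and 43 mm from the left. Next I go down by its right end with the fingers shut.

```bash
python3 -m handwheel '{"twist":[[0,0,0],[0,0,0],[0,0,0],[0,0,0],[0,0,0]],"linear":[[-0.032,-0.003,0],[-0.032,-0.003,0],[-0.032,-0.002,0],[0,0,0.03],[0,0,0.03]],"fingers":[255,255,255,255,255]}' | sed -n 2,4p
python3 -m handwheel '{"twist":[[0,0,0],[0,0,0],[0,0,0],[0,0,0],[0,0,0]],"linear":[[0,0,0.03],[0,0,0.025],[0,0,0.012],[0,0,0.006],[0,0,0]],"fingers":[255,255,255,255,255]}' | sed -n 2,4p
python3 -m handwheel '{"twist":[[0,0,0],[0,0,0],[0,0,0],[0,0,0],[0,0,0]],"linear":[[0,0.004,0],[0,0.004,0],[0,0.004,0],[0,0.004,0],[0,0.004,0]],"fingers":[255,255,255,255,255]}' | sed -n 2,4p
python3 -m handwheel '{"twist":[[0,0,0],[0,0,0],[0,0,0],[0,0,0],[0,0,0]],"linear":[[0,0.004,0],[0,0.004,0],[0,0.004,0],[0,0.002,0],[0,0,0]],"fingers":[255,255,255,255,255]}' | sed -n 2,4p
python3 - <<'E'
from h import *
d=cam("wrist"); o,k=caps(d,.058,(150,0,560,420)); print(np.round(o[o[:,2]>60],4))
d=cam("top"); o,k=caps(d); print(np.round(o,4))
d=cam("scene"); cv2.imwrite("pics/s4.png",cv2.resize(d["color"][140:280,220:400],None,fx=4,fy=4))
E
```

```text
tool_pos: [0.601, -0.0173, 0.0878]
tool_rot: [-3.142, 0.0, 3.099]
force: [-0.7, -0.1, -1.4]
tool_pos: [0.5986, -0.0174, 0.0149]
tool_rot: [-3.141, -0.002, 3.1]
force: [-0.2, 0.3, 0.3]
tool_pos: [0.6007, 0.0034, 0.0172]
tool_rot: [3.141, 0.001, 3.1]
force: [-0.3, 0.4, 0.5]
tool_pos: [0.6009, 0.0171, 0.0163]
tool_rot: [3.141, 0.0, 3.1]
force: [0.4, -0.7, 0.2]
[[3.762165e+02 3.202500e+02 5.080000e+02 5.926000e-01 4.900000e-02]
 [4.414258e+02 3.380389e+02 2.264000e+03 6.005000e-01 7.110000e-02]
 [5.075377e+02 3.386813e+02 2.548000e+03 6.017000e-01 9.320000e-02]
 [5.512109e+02 3.311766e+02 6.400000e+02 5.993000e-01 1.073000e-01]
 [5.217092e+02 4.082908e+02 1.410000e+02 6.324000e-01 1.032000e-01]
 [5.546720e+02 4.136240e+02 1.250000e+02 6.354000e-01 1.156000e-01]]
[]
```

View pics/s4.png

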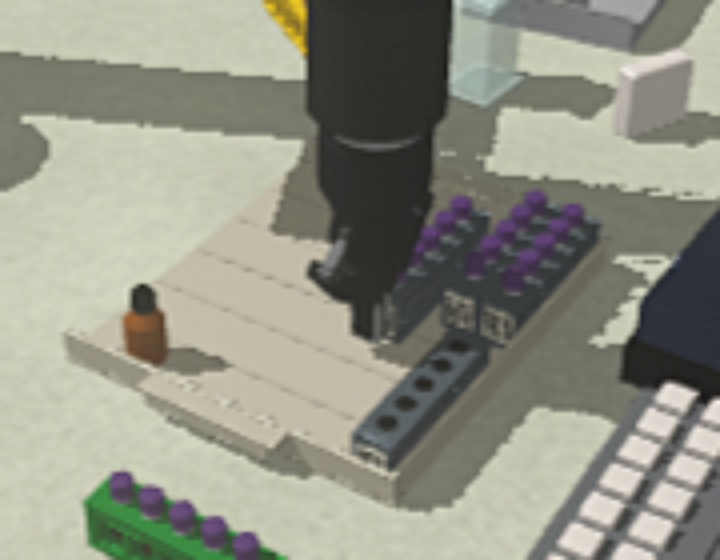

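The fingers touch the middle of the right end (scene crop around (385,320)), and the rack has moved 6 mm left. I push another 33 mm, then 1 mm steps while watching the force.

```bash
python3 -m handwheel '{"twist":[[0,0,0],[0,0,0],[0,0,0],[0,0,0],[0,0,0]],"linear":[[0,0.004,0],[0,0.004,0],[0,0.004,0],[0,0.004,0],[0,0.004,0]],"fingers":[255,255,255,255,255]}' | sed -n 2,4p
python3 -m handwheel '{"twist":[[0,0,0],[0,0,0],[0,0,0],[0,0,0],[0,0,0]],"linear":[[0,0.004,0],[0,0.003,0],[0,0.003,0],[0,0.002,0],[0,0.001,0]],"fingers":[255,255,255,255,255]}' | sed -n 2,4p
python3 -m handwheel '{"twist":[[0,0,0],[0,0,0]],"linear":[[0,0.001,0],[0,0,0]],"fingers":[255,255]}' | sed -n 2,4p
python3 -m handwheel '{"twist":[[0,0,0],[0,0,0]],"linear":[[0,0.001,0],[0,0,0]],"fingers":[255,255]}' | sed -n 2,4p
python3 - <<'E'
from h import *
d=cam("wrist"); o,k=caps(d,.058,(150,0,560,420)); print(np.round(o[o[:,2]>60],4))
d=cam("top"); o,k=caps(d); print(np.round(o,4))
E
```

```text
tool_pos: [0.6016, 0.0371, 0.0162]
tool_rot: [3.142, -0.0, 3.099]
force: [1.0, -0.3, -0.8]
tool_pos: [0.6022, 0.05, 0.0162]
tool_rot: [3.142, -0.0, 3.1]
force: [-0.9, -0.8, -0.6]
tool_pos: [0.6022, 0.0508, 0.0163]
tool_rot: [3.141, -0.0, 3.099]
force: [-0.9, -0.3, 0.3]
tool_pos: [0.6023, 0.0517, 0.0163]
tool_rot: [3.141, 0.0, 3.099]
force: [0.1, -0.4, 0.3]
[[3.755347e+02 3.201571e+02 4.900000e+02 5.940000e-01 8.330000e-02]
 [4.409047e+02 3.380128e+02 2.257000e+03 6.020000e-01 1.055000e-01]
 [5.068845e+02 3.387267e+02 2.528000e+03 6.033000e-01 1.276000e-01]
 [5.510590e+02 3.312708e+02 6.610000e+02 6.009000e-01 1.418000e-01]
 [5.422329e+02 4.110783e+02 5.110000e+02 6.355000e-01 1.454000e-01]]
[]
```

```bash
python3 -m handwheel '{"twist":[[0,0,0],[0,0,0]],"linear":[[0,0.001,0],[0,0,0]],"fingers":[255,255]}' | sed -n 2,4p
python3 -m handwheel '{"twist":[[0,0,0],[0,0,0]],"linear":[[0,0.001,0],[0,0,0]],"fingers":[255,255]}' | sed -n 2,4p
python3 -m handwheel '{"twist":[[0,0,0],[0,0,0]],"linear":[[0,0.0005,0],[0,0,0]],"fingers":[255,255]}' | sed -n 2,4p
python3 -m handwheel '{"twist":[[0,0,0],[0,0,0]],"linear":[[0,0.0005,0],[0,0,0]],"fingers":[255,255]}' | sed -n 2,4p
```

```text
tool_pos: [0.6024, 0.0527, 0.0164]
tool_rot: [3.142, 0.0, 3.099]
force: [1.0, -0.2, 0.0]
tool_pos: [0.6024, 0.0537, 0.0163]
tool_rot: [-3.142, -0.0, 3.099]
force: [-0.3, -1.7, -0.1]
tool_pos: [0.6024, 0.0542, 0.0163]
tool_rot: [3.142, -0.0, 3.099]
force: [-0.5, -0.8, 0.6]
tool_pos: [0.6024, 0.0543, 0.0163]
tool_rot: [-3.141, -0.0, 3.099]
force: [0.8, -3.5, 0.5]
```

Force jumped to 3.5 N and the TCP stalled, so the left end is against the wall. I back off to the right, go round to the front inside the tray, and open the fingers there.

```bash
python3 -m handwheel '{"twist":[[0,0,0],[0,0,0],[0,0,0],[0,0,0],[0,0,0]],"linear":[[0,-0.005,0],[0,-0.015,0],[0.02,0,0],[0.02,0,0],[0.02,0,0]],"fingers":[255,255,255,255,255]}' | sed -n 2,4p
python3 -m handwheel '{"twist":[[0,0,0],[0,0,0],[0,0,0],[0,0,0],[0,0,0]],"linear":[[0.008,0,0],[0,0.02,0],[0,0.02,0],[0,0.02,0],[0,0.02,0]],"fingers":[30,30,30,30,30]}' | sed -n 2,5p
python3 -m handwheel '{"twist":[[0,0,0],[0,0,0],[0,0,0],[0,0,0],[0,0,0]],"linear":[[0,0.006,0],[0,0,0],[0,0,0],[0,0,0.006],[0,0,0.005]],"fingers":[30,30,30,30,30]}' | sed -n 2,5p
python3 - <<'E'
from h import *
d=cam("wrist"); cv2.imwrite("pics/w5.png",d["color"]); o,k=caps(d,.058,(150,0,560,420)); print(np.round(o[o[:,2]>60],4))
E
```

```text
tool_pos: [0.5408, 0.0362, 0.0159]
tool_rot: [3.141, -0.001, 3.098]
force: [0.7, 0.7, 0.6]
tool_pos: [0.5374, 0.1179, 0.0166]
tool_rot: [3.141, 0.001, 3.099]
force: [-0.5, -0.8, 0.3]
grip_width: 0.0603
tool_pos: [0.5373, 0.1226, 0.0049]
tool_rot: [3.141, 0.0, 3.098]
force: [-0.0, -0.4, -0.2]
grip_width: 0.0752Traceback (most recent call last):
  File "<stdin>", line 2, in <module>
IndexError: too many indices for array: array is 1-dimensional, but 2 were indexed
```

View pics/w5.png

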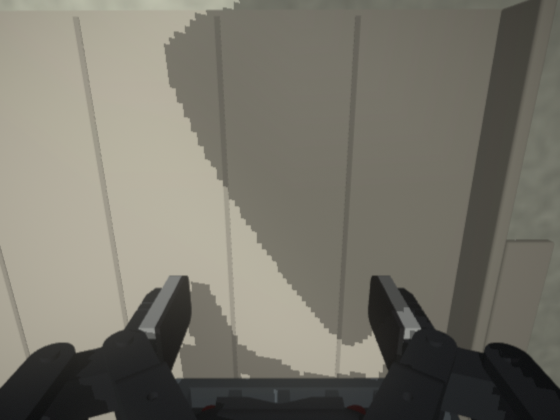

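The fingers stand in front of the rack, parallel to it and clear of the left wall. I push forward 49 mm, then finer.

```bash
python3 -m handwheel '{"twist":[[0,0,0],[0,0,0],[0,0,0],[0,0,0],[0,0,0]],"linear":[[-0.008,0,0],[-0.008,0,0],[-0.006,0,0],[-0.004,0,0],[-0.004,0,0]],"fingers":[30,30,30,30,30]}' | sed -n 2,4p
python3 -m handwheel '{"twist":[[0,0,0],[0,0,0],[0,0,0],[0,0,0],[0,0,0]],"linear":[[-0.004,0,0],[-0.004,0,0],[-0.004,0,0],[-0.004,0,0],[-0.003,0,0]],"fingers":[30,30,30,30,30]}' | sed -n 2,4p
python3 -m handwheel '{"twist":[[0,0,0],[0,0,0]],"linear":[[-0.001,0,0],[0,0,0]],"fingers":[30,30]}' | sed -n 2,4p
python3 -m handwheel '{"twist":[[0,0,0],[0,0,0]],"linear":[[-0.001,0,0],[0,0,0]],"fingers":[30,30]}' | sed -n 2,4p
```

```text
tool_pos: [0.5679, 0.122, 0.0052]
tool_rot: [3.142, -0.0, 3.099]
force: [-1.0, 0.1, 0.1]
tool_pos: [0.5865, 0.1213, 0.0053]
tool_rot: [-3.142, -0.0, 3.099]
force: [-1.1, 0.7, 0.2]
tool_pos: [0.5874, 0.1213, 0.0052]
tool_rot: [3.142, -0.0, 3.099]
force: [-0.3, -0.3, 0.6]
tool_pos: [0.5882, 0.1213, 0.0053]
tool_rot: [3.141, -0.0, 3.099]
force: [0.1, 0.5, 0.1]
```

Forces are within noise. I add 1 mm, then retreat and measure before going further.

```bash
python3 -m handwheel '{"twist":[[0,0,0],[0,0,0],[0,0,0]],"linear":[[-0.0005,0,0],[-0.0005,0,0],[0,0,0]],"fingers":[30,30,30]}' | sed -n 2,4p
python3 -m handwheel '{"twist":[[0,0,0],[0,0,0],[0,0,0],[0,0,0],[0,0,0]],"linear":[[0.004,0,0],[0.016,0,0],[0.03,0,0],[0.03,0,-0.02],[0.02,0,-0.035]],"fingers":[30,30,30,30,30]}' | sed -n 2,4p
python3 -m handwheel '{"twist":[[0,0,0],[0,0,0],[0,0,0],[0,0,0],[0,0,0]],"linear":[[0,0,-0.04],[0,0,-0.04],[0,0,-0.04],[0,0,-0.03],[0,0,0]],"fingers":[30,30,30,30,30]}' | sed -n 2,4p
python3 - <<'E'
from h import *
for n,b in (("top",(190,140,335,262)),("wrist",(0,0,560,420))):
    d=cam(n); o,k=caps(d,.058,b); o=o[o[:,2]>(8 if n=="top" else 60)]; print(n,np.round(o,4))
    if n=="top": cv2.imwrite("pics/t6.png",cv2.resize(d["color"][130:265,180:345],None,fx=4,fy=4))
    else: cv2.imwrite("pics/w6.png",d["color"])
E
```

```text
tool_pos: [0.5891, 0.1213, 0.0053]
tool_rot: [3.142, -0.0, 3.099]
force: [-0.6, 0.1, 0.4]
tool_pos: [0.4847, 0.124, 0.0561]
tool_rot: [-3.138, -0.008, 3.099]
force: [0.6, 1.2, -0.4]
tool_pos: [0.4916, 0.1259, 0.2187]
tool_rot: [3.136, 0.011, 3.099]
force: [0.7, -1.5, 0.2]
top [[2.215455e+02 1.547273e+02 1.100000e+01 6.815000e-01 1.489000e-01]
 [2.291200e+02 1.560400e+02 2.500000e+01 6.779000e-01 1.286000e-01]
 [2.377241e+02 1.563448e+02 2.900000e+01 6.770000e-01 1.057000e-01]
 [2.460741e+02 1.565926e+02 2.700000e+01 6.763000e-01 8.340000e-02]
 [2.285556e+02 1.669630e+02 2.700000e+01 6.478000e-01 1.297000e-01]
 [2.371429e+02 1.672143e+02 2.800000e+01 6.471000e-01 1.068000e-01]
 [2.458214e+02 1.673929e+02 2.800000e+01 6.466000e-01 8.380000e-02]
 [2.364074e+02 1.792593e+02 2.700000e+01 6.143000e-01 1.083000e-01]
 [2.450000e+02 1.795000e+02 2.600000e+01 6.136000e-01 8.560000e-02]]
wrist [[2.432578e+02 3.104222e+02 2.250000e+02 6.118000e-01 8.660000e-02]
 [2.670127e+02 3.102025e+02 2.370000e+02 6.126000e-01 1.095000e-01]
 [2.906653e+02 3.101198e+02 2.420000e+02 6.136000e-01 1.323000e-01]
 [3.141579e+02 3.100283e+02 2.470000e+02 6.145000e-01 1.550000e-01]
 [3.377336e+02 3.101311e+02 2.440000e+02 6.157000e-01 1.778000e-01]
 [2.440987e+02 3.381973e+02 2.230000e+02 6.441000e-01 8.500000e-02]
 [2.670172e+02 3.380472e+02 2.330000e+02 6.450000e-01 1.078000e-01]
 [2.898289e+02 3.378026e+02 2.280000e+02 6.457000e-01 1.305000e-01]
 [3.128675e+02 3.377308e+02 2.340000e+02 6.467000e-01 1.534000e-01]
 [3.355819e+02 3.376940e+02 2.320000e+02 6.477000e-01 1.760000e-01]
 [2.673493e+02 3.621196e+02 2.090000e+02 6.746000e-01 1.066000e-01]
 [2.893627e+02 3.619755e+02 2.040000e+02 6.754000e-01 1.290000e-01]
 [3.342512e+02 3.618473e+02 2.030000e+02 6.774000e-01 1.749000e-01]
 [2.447789e+02 3.623116e+02 1.990000e+02 6.737000e-01 8.350000e-02]
 [3.119095e+02 3.619849e+02 1.990000e+02 6.765000e-01 1.520000e-01]]
```

View pics/w6.png

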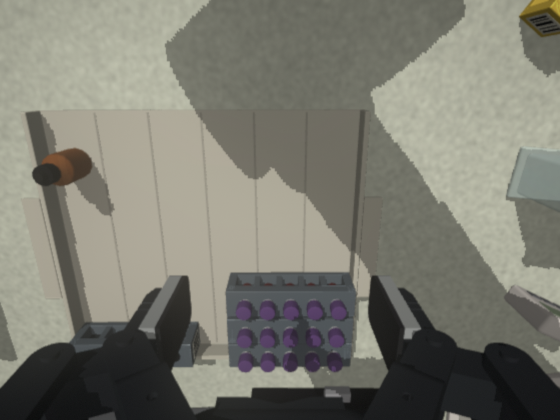

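The caps show the rack in line (y offset about 0.6 mm) but still some 2.5 mm short of the seated one: row spacing about 32.5–33 mm against about 30. I go back down and push to TCP x ≈ 0.5915 in small steps.

```bash
python3 -m handwheel '{"twist":[[0,0,0],[0,0,0],[0,0,0],[0,0,0],[0,0,0]],"linear":[[0,0,0],[0,0,0.04],[0,0,0.04],[0,0,0.04],[0,0,0.035]],"fingers":[30,30,30,30,30]}' | sed -n 2,4p
python3 -m handwheel '{"twist":[[0,0,0],[0,0,0],[0,0,0],[0,0,0],[0,0,0]],"linear":[[-0.01,0,0.03],[-0.02,0,0.02],[-0.02,0,0.01],[-0.015,0,0],[-0.01,0,0]],"fingers":[30,30,30,30,30]}' | sed -n 2,4p
python3 -m handwheel '{"twist":[[0,0,0],[0,0,0],[0,0,0],[0,0,0]],"linear":[[-0.006,0,0],[-0.004,0,0],[-0.002,0,0],[0,0,0]],"fingers":[30,30,30,30]}' | sed -n 2,4p
```

```text
tool_pos: [0.4875, 0.1245, 0.0509]
tool_rot: [-3.14, -0.003, 3.099]
force: [-0.2, 1.5, -0.4]
tool_pos: [0.5645, 0.1218, -0.0053]
tool_rot: [-3.14, -0.002, 3.1]
force: [-5.1, 0.6, 9.0]
tool_pos: [0.576, 0.1214, -0.0053]
tool_rot: [-3.141, -0.001, 3.1]
force: [-0.1, -0.7, 5.6]
```

The tips brushed the tray floor at 5–9 N, because I went 10 mm too low. I raise 10 mm and continue.

```bash
python3 -m handwheel '{"twist":[[0,0,0],[0,0,0],[0,0,0],[0,0,0]],"linear":[[0,0,-0.005],[0,0,-0.005],[-0.005,0,0],[-0.004,0,0]],"fingers":[30,30,30,30]}' | sed -n 2,4p
python3 -m handwheel '{"twist":[[0,0,0],[0,0,0],[0,0,0],[0,0,0]],"linear":[[-0.002,0,0],[-0.002,0,0],[-0.001,0,0],[0,0,0]],"fingers":[30,30,30,30]}' | sed -n 2,4p
python3 -m handwheel '{"twist":[[0,0,0],[0,0,0]],"linear":[[-0.0005,0,0],[0,0,0]],"fingers":[30,30]}' | sed -n 2,4p
```

```text
tool_pos: [0.5854, 0.1214, 0.0053]
tool_rot: [3.141, 0.0, 3.1]
force: [-0.1, -0.8, 0.2]
tool_pos: [0.5902, 0.1211, 0.0049]
tool_rot: [-3.141, -0.001, 3.099]
force: [0.1, 0.2, 0.2]
tool_pos: [0.5905, 0.1211, 0.0051]
tool_rot: [-3.141, -0.001, 3.099]
force: [-0.5, -0.1, 0.0]
```

```bash
python3 -m handwheel '{"twist":[[0,0,0],[0,0,0]],"linear":[[-0.0005,0,0],[0,0,0]],"fingers":[30,30]}' | sed -n 2,4p
python3 -m handwheel '{"twist":[[0,0,0],[0,0,0]],"linear":[[-0.0005,0,0],[0,0,0]],"fingers":[30,30]}' | sed -n 2,4p
python3 -m handwheel '{"twist":[[0,0,0],[0,0,0],[0,0,0],[0,0,0],[0,0,0]],"linear":[[0.004,0,0],[0.016,0,0],[0.03,0,0],[0.03,0,-0.02],[0.02,0,-0.035]],"fingers":[30,30,30,30,30]}' | sed -n 2,4p
python3 -m handwheel '{"twist":[[0,0,0],[0,0,0],[0,0,0],[0,0,0],[0,0,0]],"linear":[[0,0,-0.04],[0,0,-0.04],[0,0,-0.04],[0,0,-0.03],[0,0,0]],"fingers":[30,30,30,30,30]}' | sed -n 2,4p
python3 -m handwheel '{"twist":[[0,0,0],[0,0,0],[0,0,0]],"linear":[[0,0,0],[0,0,0],[0,0,0]],"fingers":[30,30,30]}' | sed -n 1,4p
cat > m.py <<'E'
from h import *
for n,b in (("top",(190,140,335,262)),("wrist",(0,0,560,420))):
    d=cam(n); o,k=caps(d,.058,b); o=o[o[:,2]>(8 if n=="top" else 60)]; print(n,np.round(o,4))
    cv2.imwrite("pics/%s_%.1f.png"%(n,r.read_state()["t"]),d["color"])
E
python3 m.py
```

```text
tool_pos: [0.5911, 0.1212, 0.0052]
tool_rot: [-3.142, -0.0, 3.099]
force: [-0.7, 0.3, -1.0]
tool_pos: [0.5917, 0.1211, 0.0053]
tool_rot: [3.142, -0.0, 3.099]
force: [-0.7, 0.0, 0.3]
tool_pos: [0.4873, 0.124, 0.0562]
tool_rot: [-3.138, -0.008, 3.099]
force: [1.4, 2.4, 0.7]
tool_pos: [0.4941, 0.1258, 0.2188]
tool_rot: [3.136, 0.012, 3.099]
force: [0.4, 1.1, 0.9]
t: 17.93
tool_pos: [0.4912, 0.1252, 0.2087]
tool_rot: [-3.141, -0.002, 3.099]
force: [0.2, -0.2, 0.3]
top [[2.291667e+02 1.558750e+02 2.400000e+01 6.783000e-01 1.285000e-01]
 [2.377586e+02 1.561379e+02 2.900000e+01 6.775000e-01 1.056000e-01]
 [2.461786e+02 1.566071e+02 2.800000e+01 6.762000e-01 8.310000e-02]
 [2.286957e+02 1.670435e+02 2.300000e+01 6.476000e-01 1.293000e-01]
 [2.370000e+02 1.672069e+02 2.900000e+01 6.471000e-01 1.072000e-01]
 [2.458214e+02 1.673929e+02 2.800000e+01 6.466000e-01 8.380000e-02]
 [2.364643e+02 1.783571e+02 2.800000e+01 6.167000e-01 1.082000e-01]
 [2.448750e+02 1.786667e+02 2.400000e+01 6.159000e-01 8.600000e-02]]
wrist [[2.445042e+02 3.174025e+02 2.360000e+02 6.141000e-01 8.650000e-02]
 [2.687358e+
[... 240 characters left out ...]
0e-01 1.777000e-01]
 [2.452125e+02 3.434208e+02 2.400000e+02 6.438000e-01 8.500000e-02]
 [2.686883e+02 3.434413e+02 2.470000e+02 6.448000e-01 1.079000e-01]
 [2.918500e+02 3.431958e+02 2.400000e+02 6.455000e-01 1.305000e-01]
 [3.153629e+02 3.432903e+02 2.480000e+02 6.466000e-01 1.534000e-01]
 [3.385502e+02 3.433173e+02 2.490000e+02 6.476000e-01 1.760000e-01]
 [2.460588e+02 3.681357e+02 2.210000e+02 6.736000e-01 8.370000e-02]
 [2.688489e+02 3.679867e+02 2.250000e+02 6.744000e-01 1.065000e-01]
 [2.914313e+02 3.678246e+02 2.110000e+02 6.751000e-01 1.292000e-01]
 [3.142791e+02 3.681023e+02 2.150000e+02 6.765000e-01 1.520000e-01]
 [3.370509e+02 3.682130e+02 2.160000e+02 6.775000e-01 1.748000e-01]]
```

Row spacing is now equal (29.7 mm and 29.7 mm), the slopes match, and the lateral offset is 0.5 mm as intended. The seated racks have not moved and the robot is clear, so I hand in.

```bash
python3 -c "
from cell import job; print(job.close_job())"
```

```text
the job is handed in; nothing more can be done
None
```

The loose rack stands square against the nearer seated rack and in line with it, its left end against the tray's left wall; the cameras showed the seated racks unmoved, and I handed the job in at about 18 s of the 58 s (no verdict was returned).

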